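# Screw the cap onto the open wash-solution canister

## Robot

A 6-joint arm with a two-finger parallel gripper is mounted at the origin on the work surface. World frame = base frame: x ahead of the robot, y to its left, z up, the work surface at z = 0. Lengths are in m, angles in rad, forces in N, time in s.
With the tool pointing down it reaches from about 0.3 to 1 m from the base axis. Payload 5.1 kg.
Tool frame: the origin (TCP) lies at the very end of the fingers, on their centre line; the grasp point (between the pads) lies 19 mm behind it (manip.grip_point_offset is the z of the grasp point in the tool frame, in m); z points along the fingers, y is the direction in which the jaws open and shut (so a half turn about z gives the same grasp; the last joint's range is limited). The gripper opens to 95 mm and grips with 3 to 60 N. Pads are 20 mm wide; open, the fingers measure 119 mm over their backs; the gripper's body (75 mm by 180 mm) begins 59 mm behind the grasp point.
Start: joints at [-1.22, 0.124, 1.65, -0, 1.367, -0.083], TCP at [0.273, -0.59, 0.215] pointing down, gripper open.
Joint ranges: [-2.61, 2.61], [-1.02, 2.33], [0.03, 2.71], [-1.35, 4.49], [0.32, 2.68], [-2.91, 2.91]. Speed limits (rad/s): [2.57, 2.57, 3.14, 3.14, 3.14, 3.14].

## Interface

Orientations are given as [roll, pitch, yaw] about the fixed x, y, z axes, in that order (R = Rz(yaw) Ry(pitch) Rx(roll)).
In Python, from workcell import manip gives the robot as it stands.
- The arm moves only by the tool servo_tool, never from a script. Its argument "rows" is a list of rows, each a list of 6 numbers: the shift along the tool's x, y, z in mm, then the turn, a rotation vector about the tool's x, y, z in rad. In form: [[tx, ty, tz, ax, ay, az], ...]. A call has 1 to 12 rows; each row shifts and turns the commanded pose from where the row before left it, along the tool's axes as they then stand; what a row does not reach is not made up. A row lasts 1/8 s, in which the tool goes at most 62.5 mm and 10.7 degrees, less where a joint would pass 70% of its speed; a pose out of reach is approached as far as the arm can. A call with a gripper value outside its range is refused whole. "gripper" is the finger opening in mm, from 0 to 95.1, set as the call begins (left out, the last holds). The fingers move at their own pace and stop on an object; the grip force is fixed at half the most. Time passes only in rows, so rows that do not move let the fingers close. It gives the time, the measured TCP pose, the force and the opening at its end, in the units of the state.
- manip.state(): the state, without advancing time (a new reading comes with each control period).
- manip.snapshot(name): name is "scene" or "top"; returns the picture (480x640x3 uint8, red, green, blue); there is no depth.
- manip.get_calibration(name): a dict with "mtx" (3x3 intrinsics, pixels), "position" and "attitude" of the camera in the world. Camera axes: x right, y down, z forward; pixel columns grow to the right and rows downward; lengths in m; the calibration is good to about 2 mm. A picture is of the moment at which its call begins. get_calibration takes no time and is no camera call.
- manip.close_job(): hands the job in, once; it reports no verdict.
The state is a dict: "time": time; "q": joint angles; "joint_vel": joint speeds; "tau": joint torques, N m; "position": TCP position; "ee_rot": TCP orientation; "wrist_force": force on the tool from outside, world axes, zero at the start; "moment": the same for the moment, N m; "opening": finger opening in m.
Only numpy, scipy, OpenCV 4.12 (cv2) and the standard library are available. Lean on these libraries where they do the work, as an engineer would, in place of code of your own. Each camera call takes 0.05 s, during which the arm holds its last target. There are 200 camera calls.

## Task

Put the blue cap on the open neck of the white wash canister and screw it fully home: turn it backward (anticlockwise seen from above) until it drops into the start of the thread, then forward (clockwise) until it stops, and let go of it. Leave the other things on the bench where they are.

Things in the scene. Friction and masses are not known exactly. Their poses are not given: they have to be found in the camera images.
- cap_grip (a point): Grip point of the blue screw cap: on the cap's axis inside the finger bar on its top, 22 mm above the cap's flat top, 12 mm below the bar's top, 58 mm above the skirt's lower edge. The bar is 64 mm long (x), 18 mm wide (y: grip it across), 34 mm high; z up is the cap's axis. A white mark shows the +x end.
- cap: The whole blue cap, loose, starts upright on the table; origin: centre of its lower edge. About 0.2 kg, 70 mm high: round skirt 83 mm wide, 36 mm high, with the bar on top. Inside (75 mm wide) are three equal pins, 120 degrees apart; 2.5 mm of play all round on the neck. With fingers closed loosely about the bar (say 26 mm apart) it can be turned while rising and sinking by its own weight.
- mouth (a point): Centre of the open neck's top on the uncapped canister, 172 mm above the table; z up is the neck's axis. Neck 56 mm wide, 70 mm over the threads, top 6 mm coned. The frame does NOT tell where the thread begins: that differs every time. Heights of cap_grip above mouth: 41 to 48 mm standing on the thread ridges, 37 mm dropped into the start, 31 mm fully home.
- neck_foot (a point): Foot of the open neck, 42 mm below mouth. Its thread has 3 equal starts. Turned backward (anticlockwise from above) the cap climbs slowly up to 7 mm, then within 120 degrees drops 11 mm into a start, and meets a firm stop within 15 degrees more. If set on a tooth it first falls about 6 mm, to 41 mm above mouth: not yet the start, go on backward. By luck it drops in at once.
- canister: The open white wash canister with a black-mouthed neck; origin under its centre. 190 (x) x 140 x 130 mm high, in a grey tray; heavy, does not move. Neck 50 mm to -x of the centre, handle on the +x side up to 166 mm. Forward (clockwise) on the ridges the cap jams at a tooth; from the start it screws down through 70 to 100 degrees to a firm stop.
- canister_shut: The other white canister, same size, already closed with a grey cap (its top 212 mm above the table). Not to be used; does not move.
- reagent_a: Loose white bottle, red cap, 48 mm wide, 100 mm high, origin under its centre. Bystander.
- reagent_b: Loose amber bottle, green cap, 56 mm wide, 110 mm high, origin under its centre. Bystander.
- reagent_c: Loose white jar, 52 mm wide, 90 mm high, origin under its centre. Bystander.
- tube_rack: Loose grey rack of capped tubes, 70 x 200 x 94 mm, origin under its centre. Bystander.
- glove_box: Loose green box, 120 x 230 x 80 mm, origin under its centre. Bystander.
- marker: Loose black marker pen lying down, 120 mm long. Bystander.
Things that resemble listed ones, but are neither listed nor needed, are in the scene too. Of the things shaped like the cap, the blue one is meant.

How it is judged:
By the outcome, as a careful person would: the job done as asked, in the order asked, and still so for the second after the job is handed in, with the robot touching nothing.
It also fails if it takes over 67 s, if anything falls off the work surface, if the arm or the gripper's body presses on something with over 40 N, if the wrist force passes 120 N, or if a joint passes its speed limit or range.

## Working session

There is one attempt and no reset: what is moved stays moved. The work goes in short steps, Python scripts to look and compute and a tool call to move; the robot and the scene stay as the last step left them, time stands still between calls to the robot, and variables do not carry over. Pictures are saved under pics/ and viewed, about 8 in all and at most 12, crops included, and the job is handed in when it is done.

Besides the shell and the picture viewer there is one more tool, called after ">>>" in YAML: its name, and indented under it one key for each argument. servo_tool: Moves the arm, as the interface text tells. Its arguments: {"type":"object","properties":{"rows":{"type":"array"},"gripper":{"type":"number"}},"required":["rows"]}

```bash
mkdir -p pics; cat > h.py <<'E'
import numpy as np,cv2
from workcell import manip
def save(n,im): cv2.imwrite(f'pics/{n}.png',im[:,:,::-1])
def cam(n):
    c=manip.get_calibration(n); return np.array(c['mtx']),np.array(c['position']),c['attitude']
E
python3 - <<'E'
from h import *
for n in('scene','top'):
    im=manip.snapshot(n); save(n+'0',im); np.save(n+'0',im); print(manip.get_calibration(n))
print(manip.state(), manip.grip_point_offset)
E
```

```text
{'mtx': array([[434.29529959,   0.        , 313.70530451],
       [  0.        , 434.29529959, 239.81435238],
       [  0.        ,   0.        ,   1.        ]]), 'position': array([1.25694418, 0.22922409, 0.90346932]), 'attitude': array([-2.36441197, -0.00401561,  1.87285988])}
{'mtx': array([[495.75889321,   0.        , 317.83294243],
       [  0.        , 495.75889321, 238.41713011],
       [  0.        ,   0.        ,   1.        ]]), 'position': array([ 0.29716329, -0.0139381 ,  1.21414424]), 'attitude': array([-2.96284064,  0.01265446, -1.55236791])}
{'time': 0.1, 'q': array([-1.21959782e+00,  1.24439186e-01,  1.65153340e+00, -8.13499776e-06,
        1.36749462e+00, -8.26046759e-02]), 'joint_vel': array([ 0.00114888, -0.00190383, -0.00369487,  0.00068933,  0.00075503,
        0.00059309]), 'tau': array([ 4.57868664e-04, -4.18881261e+01, -3.61096072e+01,  7.76928244e-02,
        4.61628602e-02, -6.50361881e-05]), 'position': array([ 0.27297984, -0.58926158,  0.21351281]), 'ee_rot': array([-3.13972384e+00, -1.46733486e-04,  4.33804692e-01]), 'wrist_force': array([0.00906625, 0.09373791, 0.7822659 ]), 'moment': array([-0.01069098,  0.00278982, -0.00846395]), 'opening': 0.09495444020914318} -0.0188
```

View pics/top0.png

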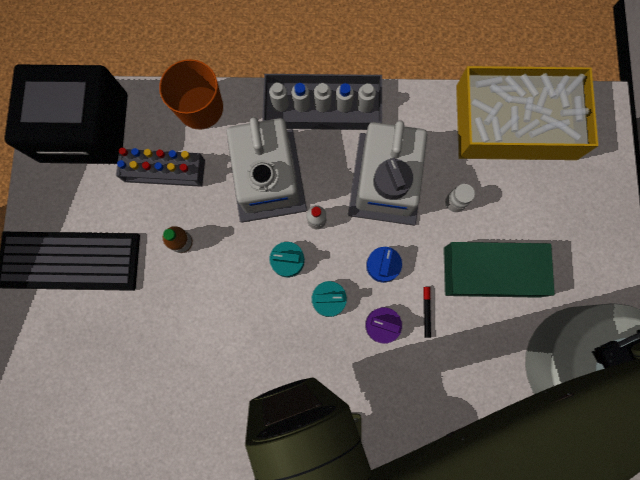

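View pics/scene0.png

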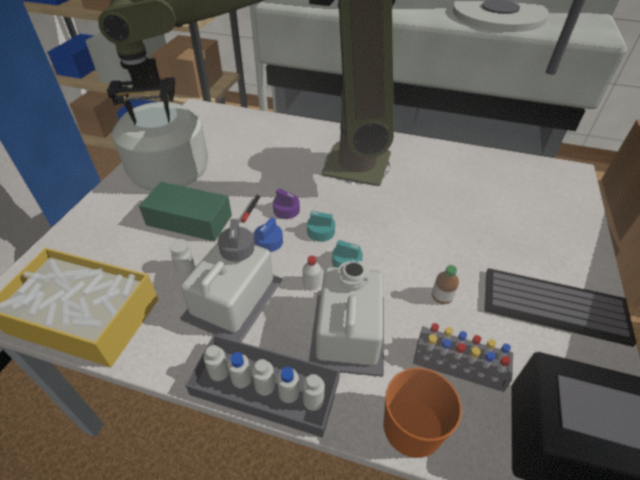

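The top view shows the blue cap at about (384,264), with its bar roughly along the image's vertical axis. The open neck is at (262,174). In the scene view the cap is at (268,236) and the neck at (353,274). Next I'll measure both.

```bash
cat >> h.py <<'E'
from scipy.spatial.transform import Rotation as R
def ray(n,p):
    K,t,a=cam(n); M=R.from_euler('xyz',a).as_matrix()
    return t,M@np.linalg.inv(K)@np.array([p[0],p[1],1.])
def onplane(n,p,z):
    t,d=ray(n,p); return t+d*(z-t[2])/d[2]
def proj(n,X):
    K,t,a=cam(n); M=R.from_euler('xyz',a).as_matrix(); v=K@(M.T@(np.array(X)-t)); return v[:2]/v[2]
E
python3 - <<'E'
from h import *
t=np.load('top0.npy'); s=np.load('scene0.npy')
up=lambda i,x,y,w,h:cv2.resize(i[y:y+h,x:x+w],None,fx=8,fy=8,interpolation=cv2.INTER_CUBIC)
a=np.vstack([np.hstack([up(t,360,240,48,36),up(t,238,156,48,36)]),np.hstack([up(s,245,215,48,36),up(s,330,255,48,36)])])
save('crop',a)
# cap: blue mask
hsv=cv2.cvtColor(t,cv2.COLOR_RGB2HSV); m=cv2.inRange(hsv,(105,120,40),(125,255,255)); m[:, :350]=0;m[:,420:]=0;m[:230]=0;m[300:]=0
c=max(cv2.findContours(m,0,1)[0],key=cv2.contourArea); print('blue',cv2.minEnclosingCircle(c),cv2.boundingRect(c),cv2.contourArea(c))
(cx,cy),r=cv2.minEnclosingCircle(c); print(onplane('top',(cx,cy),.03))
# mouth dark hole
g=cv2.cvtColor(t,cv2.COLOR_RGB2GRAY)[150:200,235:290]
for th in(30,45,60,80):
    m=(g<th).astype(np.uint8); c=max(cv2.findContours(m,0,1)[0],key=cv2.contourArea); M=cv2.moments(c)
    e=cv2.fitEllipse(c); p=(e[0][0]+235,e[0][1]+150); print(th,p,e[1],onplane('top',p,.172))
E
```

```text
blue ((383.88226318359375, 264.1360778808594), 17.871755599975586) (367, 247, 35, 35) 925.0
[ 0.45064432 -0.15473221  0.03      ]
30 (261.39013481140137, 173.04982566833496) (15.890076637268066, 16.409770965576172) [0.6287654  0.12910368 0.172     ]
45 (261.4283809661865, 173.08819580078125) (16.251596450805664, 16.959930419921875) [0.6286791  0.12901634 0.172     ]
60 (261.4555187225342, 173.0494041442871) (16.351160049438477, 17.5450382232666) [0.62876842 0.1289602  0.172     ]
80 (261.4762420654297, 173.18550300598145) (17.021390914916992, 17.427616119384766) [0.62845871 0.1289027  0.172     ]
```

View pics/crop.png

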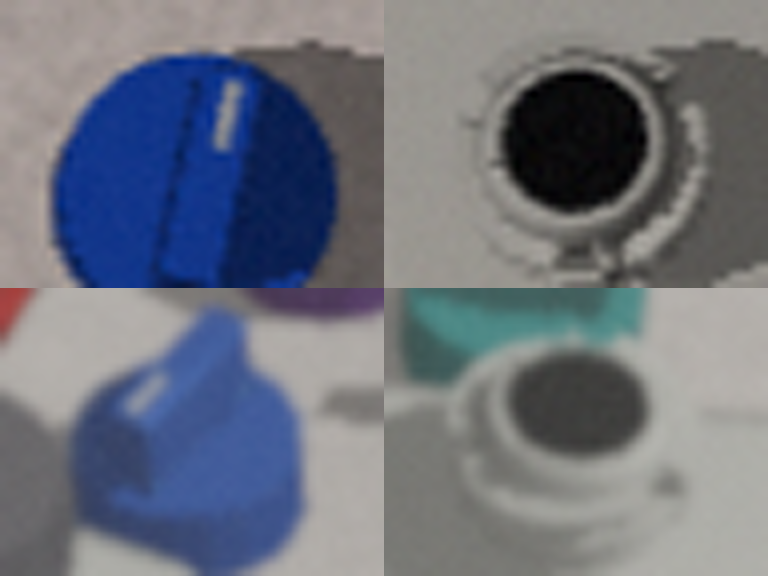

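```bash
python3 - <<'E'
from h import *
def tri(p,q):
    a,d=ray('top',p);b,e=ray('scene',q); A=np.c_[d,-e]; s=np.linalg.lstsq(A,b-a,rcond=None)[0]
    x=a+d*s[0];y=b+e*s[1]; return (x+y)/2,np.linalg.norm(x-y)
s=np.load('scene0.npy');g=cv2.cvtColor(s,cv2.COLOR_RGB2GRAY)[255:291,330:378]
for th in(80,95,110):
    m=(g<th).astype(np.uint8);c=[c for c in cv2.findContours(m,0,1)[0] if cv2.pointPolygonTest(c,(24,14),False)>0]
    if c:
        e=cv2.fitEllipse(c[0]);q=(e[0][0]+330,e[0][1]+255);print(th,q,e[1],onplane('scene',q,.172),tri((261.43,173.07),q))
# rim outer (crop px): left 482,right 664, top 52,bottom 227
print('rim outer',onplane('top',(238+(573-384)/8,156+140/8),.169))
A=onplane('top',(360+230/8,240+75/8),.07);B=onplane('top',(360+190/8,240+275/8),.07)
print('bar',A,B,(A+B)/2,np.linalg.norm(A-B),np.degrees(np.arctan2(*(A-B)[1::-1])))
A=onplane('top',(360+235/8,240+85/8),.07);B=onplane('top',(360+222/8,240+148/8),.07);print(np.degrees(np.arctan2(*(A-B)[1::-1])))
# scene blue mask cap and its skirt in scene, bounding box vs predicted
hsv=cv2.cvtColor(s,cv2.COLOR_RGB2HSV);m=cv2.inRange(hsv,(105,90,40),(125,255,255));m[:,:245]=0;m[:,295:]=0;m[:210]=0;m[260:]=0
x,y,w,h=cv2.boundingRect(m);print('scene blue',x,y,w,h)
th=np.linspace(0,6.28,100)
for X in([.4506,-.1547],):
  P=np.array([proj('scene',[X[0]+.0415*np.cos(a),X[1]+.0415*np.sin(a),z]) for a in th for z in(0,.036)]);print('pred scene',P.min(0),P.max(0))
  P=np.array([proj('top',[X[0]+.0415*np.cos(a),X[1]+.0415*np.sin(a),z]) for a in th for z in(0,.036)]);print('pred top',P.min(0),P.max(0))
E
```

```text
80 (353.58309173583984, 269.0536518096924) (10.567672729492188, 15.590890884399414) [0.62927376 0.12931849 0.172     ] (array([0.62886383, 0.12916731, 0.17149457]), np.float64(0.0001704867325217252))
95 (353.6127223968506, 269.06863594055176) (11.830179214477539, 15.90710163116455) [0.62929656 0.12939149 0.172     ] (array([0.62886752, 0.12920412, 0.17146159]), np.float64(0.00023633350919271588))
110 (353.59700202941895, 269.01898860931396) (12.2432861328125, 16.8283634185791) [0.62916599 0.12932406 0.172     ] (array([0.62883354, 0.12917019, 0.17158009]), np.float64(0.00020029201721339653))
rim outer [0.62869799 0.12895867 0.169     ]
bar [ 0.48031087 -0.16148786  0.07      ] [ 0.42162538 -0.14954674  0.07      ] [ 0.45096812 -0.1555173   0.07      ] 0.05988803551589779 -11.501334207521245
-11.859951560754533
scene blue 254 218 28 33
pred scene [253.42295525 222.04595833] [283.20807297 251.27028626]
pred top [365.53763881 246.69128261] [401.5810944  282.56373312]
```

>>> servo_tool:
  rows:
    - [0, 0, -45, 0, 0, 0]
    - [0, 0, -45, 0, 0, 0]
    - [0, 0, -10, 0, 0, 0.16]
    - [0, 0, 0, 0, 0, 0.16]
    - [0, 0, 0, 0, 0, 0.16]
    - [0, 0, 0, 0, 0, 0.158]
    - [0, 0, 0, 0, 0, 0]

```text
time: 0.98
position: [0.2731, -0.5896, 0.314]
ee_rot: [-3.141, 0.001, -0.202]
wrist_force: [-0.1, -0.7, 0.3]
opening: 0.095
```

>>> servo_tool:
  rows:
    - [4, -20, 0, 0, 0, 0]
    - [9, -50, 0, 0, 0, 0]
    - [9, -50, 0, 0, 0, 0]
    - [9, -50, 0, 0, 0, 0]
    - [9, -50, 0, 0, 0, 0]
    - [9, -50, 0, 0, 0, 0]
    - [9, -50, 0, 0, 0, 0]
    - [9, -50, 0, 0, 0, 0]
    - [9, -50, 0, 0, 0, 0]
    - [7, -31, 0, 0, 0, 0]
    - [3, -10, 0, 0, 0, 0]
    - [0, 0, 0, 0, 0, 0]

```text
time: 2.48
position: [0.4507, -0.1553, 0.3146]
ee_rot: [3.141, 0.0, -0.202]
wrist_force: [-0.0, -0.4, 0.3]
opening: 0.0946
```

>>> servo_tool:
  rows:
    - [0, 0, 20, 0, 0, 0]
    - [0, 0, 45, 0, 0, 0]
    - [0, 0, 50, 0, 0, 0]
    - [0, 0, 50, 0, 0, 0]
    - [0, 0, 45, 0, 0, 0]
    - [0, 0, 35, 0, 0, 0]
    - [0, 0, 20, 0, 0, 0]
    - [0, 0, 9, 0, 0, 0]
    - [0, 0, 0, 0, 0, 0]

```text
time: 3.6
position: [0.4499, -0.1561, 0.0397]
ee_rot: [-3.141, 0.002, -0.205]
wrist_force: [0.0, -0.6, 1.1]
opening: 0.0953
```

>>> servo_tool:
  gripper: 10
  rows:
    - [0, 0, 0, 0, 0, 0]
    - [0, 0, 0, 0, 0, 0]
    - [0, 0, 0, 0, 0, 0]
    - [0, 0, 0, 0, 0, 0]
    - [0, 0, 0, 0, 0, 0]
    - [0, 0, 0, 0, 0, 0]
    - [0, 0, 0, 0, 0, 0]
    - [0, 0, 0, 0, 0, 0]

```text
time: 4.6
position: [0.4509, -0.1558, 0.0406]
ee_rot: [3.142, 0.0, -0.204]
wrist_force: [0.4, 0.4, -0.5]
opening: 0.0205
```

>>> servo_tool:
  rows:
    - [0, 0, -10, 0, 0, 0]
    - [0, 0, -25, 0, 0, 0]
    - [0, 0, -40, 0, 0, 0]
    - [0, 0, -45, 0, 0, 0]
    - [0, 0, -45, 0, 0, 0]
    - [0, 0, -45, 0, 0, 0]
    - [0, 0, -30, 0, 0, 0]
    - [0, 0, -10, 0, 0, 0]
    - [0, 0, 0, 0, 0, 0]

```text
time: 5.72
position: [0.4508, -0.1558, 0.2906]
ee_rot: [3.142, -0.0, -0.204]
wrist_force: [-0.9, -0.7, -2.3]
opening: 0.0177
```

```bash
python3 - <<'E'
from h import *
s=manip.snapshot('scene');save('lift',s[100:340,150:470]);st=manip.state()
print(st['position'],st['ee_rot'],st['wrist_force'],st['opening'],st['q'])
hsv=cv2.cvtColor(s,cv2.COLOR_RGB2HSV);m=cv2.inRange(hsv,(105,90,40),(125,255,255));m[:,:200]=0;m[:,400:]=0;m[:100]=0;m[300:]=0
x,y,w,h=cv2.boundingRect(m);print('blue',x,y,w,h)
X=st['position']-[0,0,.039]
th=np.linspace(0,6.28,100)
P=np.array([proj('scene',[X[0]+.0415*np.cos(a),X[1]+.0415*np.sin(a),X[2]+z]) for a in th for z in(0,.036)]);print('pred',P.min(0),P.max(0))
E
```

```text
[ 0.45035643 -0.15556919  0.28931089] [-3.14109877e+00  1.94575750e-03 -2.04230232e-01] [ 0.49148271 -0.36672941 -1.98643708] 0.018145666749623826 [-4.45344934e-01 -3.05724946e-01  1.92677728e+00  1.49986005e-05
  1.52254772e+00  1.32968137e+00]
blue 244 144 34 38
pred [243.35970139 148.99627913] [278.30823885 180.89773047]
```

View pics/lift.png

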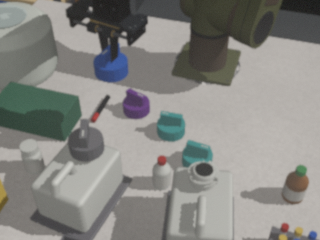

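>>> servo_tool:
  rows:
    - [5, -14, 0, 0, 0, 0]
    - [12, -32, 0, 0, 0, 0]
    - [15, -40, 0, 0, 0, 0]
    - [15, -40, 0, 0, 0, 0]
    - [15, -40, 0, 0, 0, 0]
    - [15, -40, 0, 0, 0, 0]
    - [15, -40, 0, 0, 0, 0]
    - [12, -35, 0, 0, 0, 0]
    - [9, -24, 0, 0, 0, 0]
    - [4, -10, 0, 0, 0, 0]
    - [0, 0, 0, 0, 0, 0]

```text
time: 7.15
position: [0.629, 0.1295, 0.2893]
ee_rot: [3.141, 0.002, -0.203]
wrist_force: [-0.2, -0.0, -1.3]
opening: 0.0178
```

>>> servo_tool:
  rows:
    - [0, 0, 0, 0, 0, -0.08]
    - [0, 0, 0, 0, 0, -0.16]
    - [0, 0, 0, 0, 0, -0.16]
    - [0, 0, 0, 0, 0, -0.16]
    - [0, 0, 0, 0, 0, -0.16]
    - [0, 0, 0, 0, 0, -0.16]
    - [0, 0, 0, 0, 0, -0.12]
    - [0, 0, 0, 0, 0, 0]
    - [0, 0, 0, 0, 0, 0]

```text
time: 8.28
position: [0.6291, 0.1284, 0.2906]
ee_rot: [-3.142, 0.0, 0.793]
wrist_force: [0.7, 0.5, -1.4]
opening: 0.0179
```

```bash
python3 - <<'E'
from h import *
a=[]
for n in('scene','top'):
    s=manip.snapshot(n); 
    p=proj(n,[.629,.129,.25]).astype(int); a.append(cv2.resize(s[p[1]-60:p[1]+60,p[0]-60:p[0]+60],(400,400)));
    hsv=cv2.cvtColor(s,cv2.COLOR_RGB2HSV);m=cv2.inRange(hsv,(105,90,40),(125,255,255));k=np.zeros_like(m);k[p[1]-40:p[1]+40,p[0]-40:p[0]+40]=1
    print(n,cv2.boundingRect(m*k))
    st=manip.state();X=st['position']-[0,0,.039]
    th=np.linspace(0,6.28,100)
    P=np.array([proj(n,[X[0]+.0415*np.cos(t),X[1]+.0415*np.sin(t),X[2]+z]) for t in th for z in(0,.036)]);print('pred',P.min(0),P.max(0))
save('over',np.hstack(a));print(st['position'],st['ee_rot'],st['wrist_force'],st['opening'],st['q'][5],st['time'])
E
```

```text
scene (338, 218, 40, 42)
pred [335.98646841 217.78998713] [377.74302508 258.76547776]
top (270, 147, 18, 54)
pred [233.20241753 134.69326703] [277.14379192 180.45764471]
[0.62919934 0.12860401 0.29065318] [3.14158530e+00 1.01171660e-04 7.94329316e-01] [ 0.30584231  0.37208998 -2.0984134 ] 0.01775631088402273 0.8945609374508111 8.375
```

View pics/over.png

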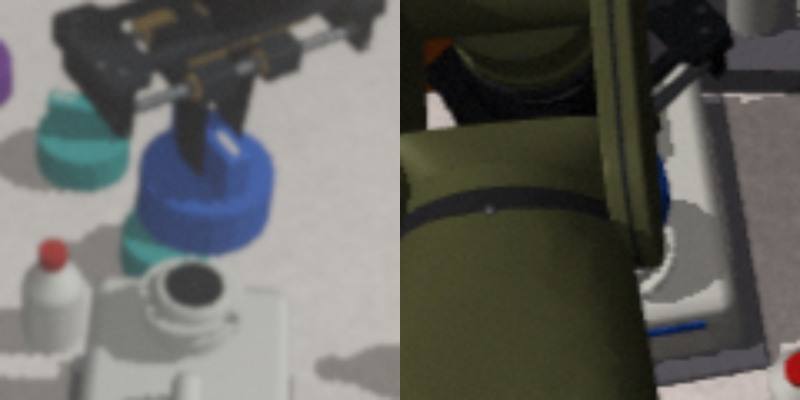

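>>> servo_tool:
  rows:
    - [0, 0, 10, 0, 0, 0]
    - [0, 0, 18, 0, 0, 0]
    - [0, 0, 18, 0, 0, 0]
    - [0, 0, 16, 0, 0, 0]
    - [0, 0, 10, 0, 0, 0]
    - [0, 0, 6, 0, 0, 0]
    - [0, 0, 3, 0, 0, 0]
    - [0, 0, 0, 0, 0, 0]

```text
time: 9.38
position: [0.6295, 0.1289, 0.21]
ee_rot: [3.141, -0.001, 0.796]
wrist_force: [0.4, 0.4, -2.2]
opening: 0.0179
```

>>> servo_tool:
  rows:
    - [0, 0, 1.5, 0, 0, 0]
    - [0, 0, 1.5, 0, 0, 0]
    - [0, 0, 1, 0, 0, 0]
    - [0, 0, 0, 0, 0, 0]

```text
time: 9.88
position: [0.6293, 0.1289, 0.2055]
ee_rot: [-3.141, 0.0, 0.796]
wrist_force: [-0.1, 0.2, -1.1]
opening: 0.0178
```

>>> servo_tool:
  rows:
    - [0, 0, 1, 0, 0, 0]
    - [0, 0, 1, 0, 0, 0]
    - [0, 0, 0, 0, 0, 0]

```text
time: 10.25
position: [0.6292, 0.1289, 0.2035]
ee_rot: [-3.141, 0.0, 0.796]
wrist_force: [0.5, 0.7, -1.3]
opening: 0.0177
```

>>> servo_tool:
  rows:
    - [0, 0, 1, 0, 0, 0]
    - [0, 0, 1, 0, 0, 0]
    - [0, 0, 0, 0, 0, 0]

```text
time: 10.62
position: [0.6296, 0.129, 0.2029]
ee_rot: [3.141, -0.001, 0.796]
wrist_force: [-3.0, 1.7, 5.3]
opening: 0.0173
```

```bash
cat > look.py <<'E'
from h import *
import sys
s=manip.snapshot('scene');st=manip.state()
hsv=cv2.cvtColor(s,cv2.COLOR_RGB2HSV);m=cv2.inRange(hsv,(105,90,40),(125,255,255));m[:,:325]=0;m[:,385:]=0;m[:215]=0;m[300:]=0
b=cv2.boundingRect(m); print('box',b,'bottom',b[1]+b[3], 'rows/cols',[int(np.nonzero(m[:,c])[0].max()) for c in (350,354,358)])
# predicted lowest row for skirt at each h
th=np.linspace(0,6.28,200)
print({h:round(max(proj('scene',[.629+.0415*np.cos(t),.129+.0415*np.sin(t),.172+h/1000-.058])[1] for t in th),1) for h in(31,37,41,48)})
wh=cv2.inRange(hsv[230:290,330:380],(0,0,0),(179,70,255))
print(st['time'],st['position'],st['ee_rot'][2],st['wrist_force'],st['moment'],st['opening'],st['q'][5])
if len(sys.argv)>1: save(sys.argv[1],cv2.resize(s[200:310,300:420],(600,550)))
E
python3 look.py
```

```text
box (336, 249, 38, 38) bottom 287 rows/cols [286, 286, 286]
{31: np.float64(291.3), 37: np.float64(289.6), 41: np.float64(288.5), 48: np.float64(286.5)}
10.675 [0.6295532  0.1290255  0.20287979] 0.7958450157175505 [-2.29044805  0.30270168  5.58052583] [-0.11092873  0.51032906 -0.04552959] 0.01758900638112346 0.8935601911326537
```

>>> servo_tool:
  gripper: 25
  rows:
    - [0, 0, 0, 0, 0, 0]
    - [0, 0, 0, 0, 0, 0]
    - [0, 0, 0, 0, 0, 0]

```text
time: 11.05
position: [0.6292, 0.1288, 0.201]
ee_rot: [-3.141, 0.001, 0.796]
wrist_force: [0.2, -1.2, 0.2]
opening: 0.0253
```

```bash
python3 look.py
```

```text
box (336, 249, 38, 38) bottom 287 rows/cols [286, 286, 286]
{31: np.float64(291.3), 37: np.float64(289.6), 41: np.float64(288.5), 48: np.float64(286.5)}
11.1 [0.62921873 0.12885791 0.20111744] 0.795781204509078 [ 0.35236016  0.03515036 -0.48840063] [ 0.02808685 -0.03615952  0.04812727] 0.025089479676958973 0.8934830721399855
```

>>> servo_tool:
  rows:
    - [0, 0, 0, 0, 0, -0.1]
    - [0, 0, 0, 0, 0, -0.1]
    - [0, 0, 0, 0, 0, -0.1]
    - [0, 0, 0, 0, 0, -0.1]
    - [0, 0, 0, 0, 0, -0.1]
    - [0, 0, 0, 0, 0, -0.1]
    - [0, 0, 0, 0, 0, -0.1]
    - [0, 0, 0, 0, 0, 0]

```text
time: 12.1
position: [0.6291, 0.1291, 0.2013]
ee_rot: [-3.141, -0.0, 1.494]
wrist_force: [-0.1, 1.2, 0.5]
opening: 0.0253
```

```bash
python3 look.py turn1
```

```text
box (335, 255, 38, 34) bottom 289 rows/cols [288, 288, 288]
{31: np.float64(291.3), 37: np.float64(289.6), 41: np.float64(288.5), 48: np.float64(286.5)}
12.15 [0.62907667 0.12913671 0.20128853] 1.4937431999666728 [-1.31582135  1.23829366 -1.14030741] [ 0.1795746   0.07916913 -0.26175795] 0.025079227164530732 0.19553638448475416
```

View pics/turn1.png

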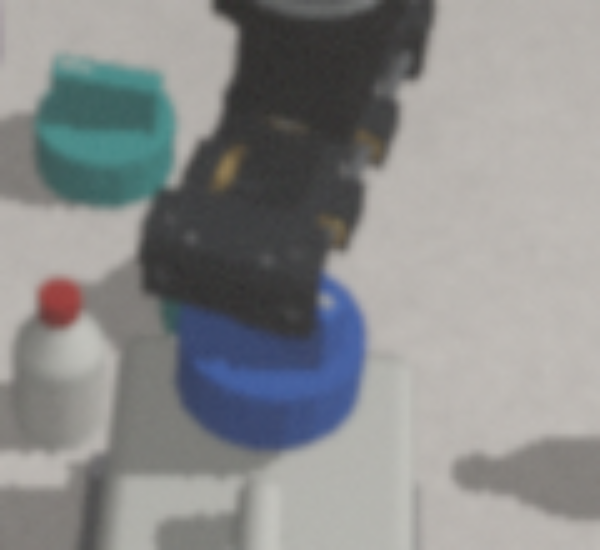

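The cap fell about 2 px, roughly 7 mm. That fits dropping off a tooth to h≈41, which isn't the start yet, so I'll keep going backward.

```bash
cat >> look.py <<'E'
d=s[:,345:364,2].astype(float)-s[:,345:364,0]; d=d.mean(1)
r=np.arange(270,300); top=d[275:283].mean(); k=[i for i in r if d[i]>=top/2>d[i+1]]
i=k[-1]; print('SUBPIX',round(i+(d[i]-top/2)/(d[i]-d[i+1]),2))
E
python3 look.py
```

```text
box (335, 255, 38, 34) bottom 289 rows/cols [288, 288, 288]
{31: np.float64(291.3), 37: np.float64(289.6), 41: np.float64(288.5), 48: np.float64(286.5)}
12.2 [0.62908624 0.12911399 0.20130455] 1.494058002012761 [-1.60438184  1.58643677 -1.10118795] [ 0.23476288  0.05538322 -0.26549349] 0.02500160870977155 0.1952594693119436
SUBPIX 288.25
```

>>> servo_tool:
  rows:
    - [0, 0, 0, 0, 0, -0.1]
    - [0, 0, 0, 0, 0, -0.1]
    - [0, 0, 0, 0, 0, -0.1]
    - [0, 0, 0, 0, 0, -0.1]
    - [0, 0, 0, 0, 0, -0.1]
    - [0, 0, 0, 0, 0, 0]

```text
time: 12.95
position: [0.6303, 0.1316, 0.2018]
ee_rot: [3.136, -0.006, 1.986]
wrist_force: [2.2, 7.4, -2.0]
opening: 0.0428
```

```bash
python3 look.py
```

```text
box (335, 248, 38, 41) bottom 289 rows/cols [288, 288, 288]
{31: np.float64(291.3), 37: np.float64(289.6), 41: np.float64(288.5), 48: np.float64(286.5)}
13.0 [0.63025545 0.13155094 0.20180699] 1.98604937490206 [ 1.2867764   7.84125742 -0.97167934] [ 2.06395916 -0.75324583 -2.89032294] 0.042918103094699844 -0.2980927045500287
SUBPIX 288.18
```

>>> servo_tool:
  rows:
    - [0, 0, 0, 0, 0, -0.1]
    - [0, 0, 0, 0, 0, -0.1]
    - [0, 0, 0, 0, 0, -0.1]
    - [0, 0, 0, 0, 0, -0.1]
    - [0, 0, 0, 0, 0, -0.1]
    - [0, 0, 0, 0, 0, 0]

```text
time: 13.75
position: [0.6239, 0.1383, 0.2019]
ee_rot: [3.134, -0.022, 2.494]
wrist_force: [-18.5, 25.4, 7.5]
opening: 0.0319
```

```bash
python3 look.py
```

```text
box (333, 246, 38, 42) bottom 288 rows/cols [287, 287, 286]
{31: np.float64(291.3), 37: np.float64(289.6), 41: np.float64(288.5), 48: np.float64(286.5)}
13.8 [0.62389208 0.13836995 0.20187144] 2.494291530888473 [-18.81436438  25.1528058    8.44923091] [ 4.87499174  2.94161136 -1.07411657] 0.03231131735608832 -0.8031271453235825
SUBPIX 286.74
```

The fingers were forced open, so the cap has hit a firm stop and I over-turned. I'll release and look.

>>> servo_tool:
  gripper: 95
  rows:
    - [0, 0, 0, 0, 0, 0]
    - [0, 0, 0, 0, 0, 0]
    - [0, 0, 0, 0, 0, 0]
    - [0, 0, 0, 0, 0, 0]
    - [0, 0, 0, 0, 0, 0]

```text
time: 14.42
position: [0.6261, 0.1344, 0.2008]
ee_rot: [3.138, -0.012, 2.495]
wrist_force: [-7.2, 13.6, 1.6]
opening: 0.0768
```

>>> servo_tool:
  rows:
    - [0, 0, -20, 0, 0, 0]
    - [0, 0, -40, 0, 0, 0]
    - [0, 0, -40, 0, 0, 0]
    - [0, 0, -20, 0, 0, 0]
    - [0, 0, 0, 0, 0, 0]

```text
time: 15.05
position: [0.6301, 0.1289, 0.3234]
ee_rot: [3.139, 0.003, 2.495]
wrist_force: [-1.1, -0.1, -0.1]
opening: 0.0949
```

```bash
python3 look.py rel
```

```text
box (336, 247, 37, 43) bottom 290 rows/cols [288, 289, 289]
{31: np.float64(291.3), 37: np.float64(289.6), 41: np.float64(288.5), 48: np.float64(286.5)}
15.1 [0.62934731 0.12879811 0.32119316] 2.495500137520834 [ 0.19887925  0.50356326 -0.81393645] [ 0.04698021 -0.08885972 -0.04729926] 0.09502077283246378 -0.8062724674350606
SUBPIX 288.89
```

View pics/rel.png

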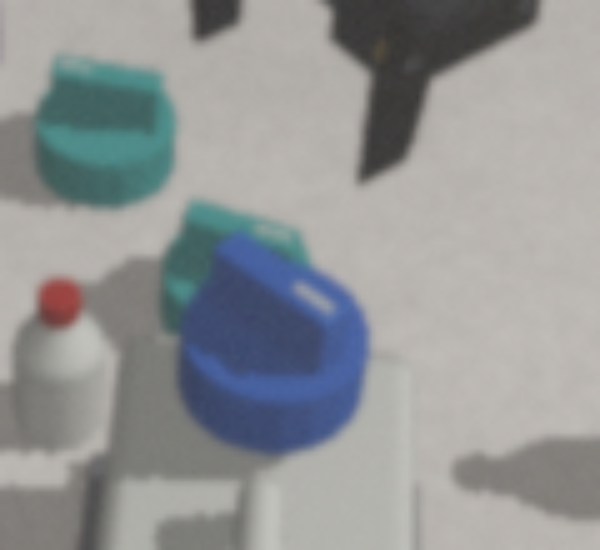

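```bash
python3 - <<'E'
from h import *
o=lambda x,y,z=.221:onplane('scene',(300+x/5,200+y/5),z)
# bar top corners: far-left end (220..252 ,238), near end (305..340, ...) ; mark ends
print('markdir',[np.degrees(np.arctan2(*(o(*a)-o(*b))[1::-1])) for a,b in(((328,310),(298,286)),((325,325),(218,243)),((335,300),(250,235)))])
A=o(218,243);B=o(338,312);print('centre',(A+B)/2,np.linalg.norm(A-B))
E
```

```text
markdir [np.float64(57.84582238828921), np.float64(59.4179399999226), np.float64(59.048324736334585)]
centre [0.63285877 0.13071125 0.221     ] 0.06260970139049411
```

>>> servo_tool:
  gripper: 0
  rows:
    - [0, 0, 5, 0, 0, 0]
    - [0, 0, 10, 0, 0, 0.15]
    - [0, 0, 10, 0, 0, 0.15]
    - [0, 0, 10, 0, 0, 0.15]
    - [0, 0, 10, 0, 0, 0.15]
    - [0, 0, 10, 0, 0, 0.1]
    - [0, 0, 10, 0, 0, 0]
    - [0, 0, 10, 0, 0, 0]
    - [0, 0, 5, 0, 0, 0]
    - [0, 0, 3, 0, 0, 0]
    - [0, 0, 0, 0, 0, 0]

```text
time: 16.48
position: [0.6294, 0.1289, 0.2387]
ee_rot: [3.141, 0.0, 1.796]
wrist_force: [0.0, -0.2, 0.3]
opening: 0.0005
```

>>> servo_tool:
  rows:
    - [0, 0, 4, 0, 0, 0]
    - [0, 0, 4, 0, 0, 0]
    - [0, 0, 2, 0, 0, 0]
    - [0, 0, 1, 0, 0, 0]
    - [0, 0, 0, 0, 0, 0]

```text
time: 17.1
position: [0.6293, 0.1289, 0.2276]
ee_rot: [-3.142, -0.0, 1.796]
wrist_force: [-0.5, 0.3, 0.9]
opening: -0.0
```

>>> servo_tool:
  rows:
    - [0, 0, 1, 0, 0, 0]
    - [0, 0, 1, 0, 0, 0]
    - [0, 0, 1, 0, 0, 0]
    - [0, 0, 0, 0, 0, 0]

```text
time: 17.6
position: [0.6292, 0.1289, 0.2245]
ee_rot: [-3.141, -0.0, 1.796]
wrist_force: [0.6, 0.3, 0.4]
opening: 0.0002
```

>>> servo_tool:
  rows:
    - [0, 0, 1, 0, 0, 0]
    - [0, 0, 1, 0, 0, 0]
    - [0, 0, 0, 0, 0, 0]

```text
time: 17.98
position: [0.6293, 0.1289, 0.2225]
ee_rot: [-3.141, -0.0, 1.796]
wrist_force: [0.3, -0.2, 0.3]
opening: 0.0004
```

>>> servo_tool:
  rows:
    - [0, 0, 1, 0, 0, 0]
    - [0, 0, 1, 0, 0, 0]
    - [0, 0, 0, 0, 0, 0]

```text
time: 18.35
position: [0.6295, 0.1289, 0.2211]
ee_rot: [3.141, 0.0, 1.796]
wrist_force: [-0.5, 0.1, 2.2]
opening: 0.0004
```

Contact at z = 0.2211 m means h = 37 mm, so the cap is in the start and against the backward stop. The bar's yaw is about 59°. I'll regrip it loosely there.

>>> servo_tool:
  gripper: 60
  rows:
    - [0, 0, -5, 0, 0, 0]
    - [0, 0, -10, 0, 0, 0.12]
    - [0, 0, 0, 0, 0, 0.16]
    - [0, 0, 0, 0, 0, 0.16]
    - [0, 0, 0, 0, 0, 0.16]
    - [0, 0, 0, 0, 0, 0.16]
    - [0, 0, 0, 0, 0, 0]
    - [0, 0, 0, 0, 0, 0]

```text
time: 19.35
position: [0.6293, 0.1289, 0.2357]
ee_rot: [-3.142, 0.0, 1.038]
wrist_force: [-1.3, 0.7, -0.7]
opening: 0.0599
```

>>> servo_tool:
  rows:
    - [0, 0, 5, 0, 0, 0]
    - [0, 0, 12, 0, 0, 0]
    - [0, 0, 12, 0, 0, 0]
    - [0, 0, 9, 0, 0, 0]
    - [0, 0, 5, 0, 0, 0]
    - [0, 0, 2, 0, 0, 0]
    - [0, 0, 0, 0, 0, 0]

```text
time: 20.23
position: [0.6295, 0.129, 0.1909]
ee_rot: [3.141, -0.0, 1.036]
wrist_force: [0.1, 0.5, -0.1]
opening: 0.0599
```

>>> servo_tool:
  gripper: 20.5
  rows:
    - [0, 0, 0, 0, 0, 0]
    - [0, 0, 0, 0, 0, 0]
    - [0, 0, 0, 0, 0, 0]
    - [0, 0, 0, 0, 0, 0]
    - [0, 0, 0, 0, 0, 0]

```text
time: 20.85
position: [0.6293, 0.1289, 0.1907]
ee_rot: [3.142, -0.0, 1.036]
wrist_force: [-0.3, 0.5, -0.2]
opening: 0.0211
```

>>> servo_tool:
  rows:
    - [0, 0, 0, 0, 0, 0.1]
    - [0, 0, 0, 0, 0, 0.1]
    - [0, 0, 0, 0, 0, 0.1]
    - [0, 0, 0, 0, 0, 0.1]
    - [0, 0, 0, 0, 0, 0.1]
    - [0, 0, 0, 0, 0, 0.1]
    - [0, 0, 0, 0, 0, 0.1]
    - [0, 0, 0, 0, 0, 0.1]
    - [0, 0, 0, 0, 0, 0]

```text
time: 21.98
position: [0.6292, 0.1289, 0.1905]
ee_rot: [-3.142, 0.0, 0.237]
wrist_force: [-0.5, 0.6, -0.1]
opening: 0.0205
```

```bash
python3 look.py
```

```text
box (335, 246, 38, 45) bottom 291 rows/cols [290, 290, 290]
{31: np.float64(291.3), 37: np.float64(289.6), 41: np.float64(288.5), 48: np.float64(286.5)}
22.025 [0.62931247 0.12894153 0.19064808] 0.23753943930268728 [-0.08473669 -0.11948383  0.25729951] [-0.03944584  0.01259574 -0.04727148] 0.020187218956889828 1.4517938975407767
SUBPIX 289.93
```

Descending (subpixel edge 288.9 → 289.9). On forward in smaller steps, watching the fingers.

>>> servo_tool:
  rows:
    - [0, 0, 1, 0, 0, 0.1]
    - [0, 0, 1, 0, 0, 0.1]
    - [0, 0, 1, 0, 0, 0.1]
    - [0, 0, 0, 0, 0, 0.1]
    - [0, 0, 0, 0, 0, 0]

```text
time: 22.65
position: [0.6296, 0.129, 0.1882]
ee_rot: [-3.141, -0.001, -0.162]
wrist_force: [0.3, -0.1, -0.2]
opening: 0.0205
```

```bash
python3 look.py
```

```text
box (335, 247, 37, 44) bottom 291 rows/cols [290, 290, 290]
{31: np.float64(291.3), 37: np.float64(289.6), 41: np.float64(288.5), 48: np.float64(286.5)}
22.7 [0.62947945 0.12893434 0.1878585 ] -0.16171937550970594 [ 0.77402796 -0.07070621  0.21434349] [ 0.0979412   0.04733411 -0.01403206] 0.020363657465385262 1.8509774188717516
SUBPIX 290.17
```

>>> servo_tool:
  rows:
    - [0, 0, 0, 0, 0, 0.08]
    - [0, 0, 0, 0, 0, 0.08]
    - [0, 0, 0, 0, 0, 0.08]
    - [0, 0, 0, 0, 0, 0]

```text
time: 23.2
position: [0.6291, 0.1289, 0.1872]
ee_rot: [3.141, 0.001, -0.402]
wrist_force: [-0.7, -0.4, -0.7]
opening: 0.0205
```

```bash
python3 look.py
```

```text
box (335, 252, 37, 39) bottom 291 rows/cols [290, 290, 290]
{31: np.float64(291.3), 37: np.float64(289.6), 41: np.float64(288.5), 48: np.float64(286.5)}
23.25 [0.62922026 0.12890364 0.1873329 ] -0.4016120656704021 [ 0.31254602  0.25091532 -0.55000557] [ 0.07084362  0.03315638 -0.03600363] 0.020348794093314162 2.090897896659504
SUBPIX 290.2
```

>>> servo_tool:
  rows:
    - [0, 0, 0, 0, 0, 0.06]
    - [0, 0, 0, 0, 0, 0.06]
    - [0, 0, 0, 0, 0, 0.06]
    - [0, 0, 0, 0, 0, 0]

```text
time: 23.75
position: [0.6292, 0.1289, 0.1875]
ee_rot: [3.141, 0.0, -0.582]
wrist_force: [-0.1, -0.1, -0.1]
opening: 0.0207
```

```bash
python3 look.py
```

```text
box (335, 254, 37, 38) bottom 292 rows/cols [290, 291, 290]
{31: np.float64(291.3), 37: np.float64(289.6), 41: np.float64(288.5), 48: np.float64(286.5)}
23.8 [0.62929995 0.1288676  0.18754924] -0.5820086148908534 [-0.62579272 -0.17285744 -0.13186386] [ 0.07521177  0.03583203 -0.04345495] 0.02057476969332495 2.271272419781487
SUBPIX 290.27
```

>>> servo_tool:
  rows:
    - [0, 0, 0, 0, 0, 0.06]
    - [0, 0, 0, 0, 0, 0.06]
    - [0, 0, 0, 0, 0, 0.06]
    - [0, 0, 0, 0, 0, 0]

```text
time: 24.3
position: [0.6283, 0.1289, 0.1874]
ee_rot: [3.139, 0.002, -0.761]
wrist_force: [-4.2, -0.2, 0.9]
opening: 0.0209
```

```bash
python3 look.py fin1
```

```text
box (335, 254, 37, 37) bottom 291 rows/cols [290, 290, 290]
{31: np.float64(291.3), 37: np.float64(289.6), 41: np.float64(288.5), 48: np.float64(286.5)}
24.35 [0.62831579 0.12893482 0.18741515] -0.7611388208371614 [-4.03779904 -0.67271368  2.11418486] [-2.66137090e-04  1.10094944e+00  5.69839629e-01] 0.020613908311938423 2.4507359779761946
SUBPIX 289.79
```

View pics/fin1.png

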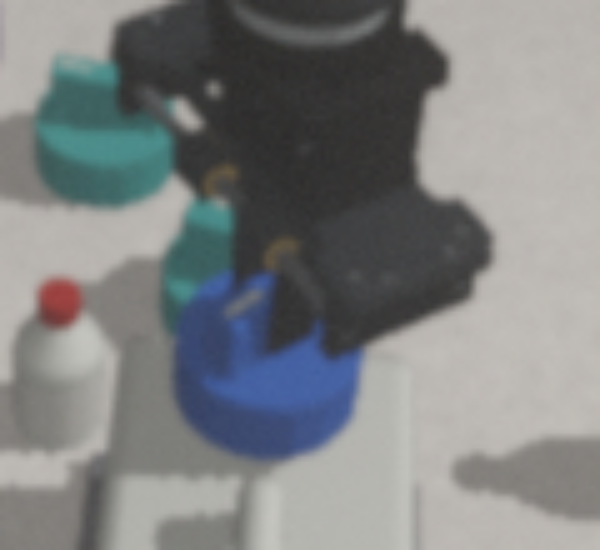

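The forward stop is reached: the moment about z is now 0.57 N m, where it had been about 0.04. One more small nudge, then release and check the height by touch.

>>> servo_tool:
  rows:
    - [0, 0, 0, 0, 0, 0.05]
    - [0, 0, 0, 0, 0, 0.04]
    - [0, 0, 0, 0, 0, 0]

```text
time: 24.72
position: [0.6287, 0.129, 0.1875]
ee_rot: [3.14, 0.001, -0.85]
wrist_force: [-5.0, -0.8, 2.0]
opening: 0.0218
```

```bash
python3 look.py
```

```text
box (335, 254, 37, 37) bottom 291 rows/cols [290, 290, 290]
{31: np.float64(291.3), 37: np.float64(289.6), 41: np.float64(288.5), 48: np.float64(286.5)}
24.775 [0.6286851  0.12897507 0.18752637] -0.8507149026921983 [-4.64070275  0.143967    2.16479547] [0.01516147 1.01493622 1.22801963] 0.021910560379522725 2.540468188128457
SUBPIX 289.81
```

>>> servo_tool:
  rows:
    - [0, 0, 0, 0, 0, -0.05]
    - [0, 0, 0, 0, 0, -0.06]
    - [0, 0, 0, 0, 0, 0]

```text
time: 25.15
position: [0.6291, 0.1288, 0.1876]
ee_rot: [3.141, 0.001, -0.745]
wrist_force: [-3.9, -0.3, 1.6]
opening: 0.0209
```

>>> servo_tool:
  gripper: 60
  rows:
    - [0, 0, 0, 0, 0, 0]
    - [0, 0, 0, 0, 0, 0]
    - [0, 0, 0, 0, 0, 0]
    - [0, 0, 0, 0, 0, 0]
    - [0, 0, -10, 0, 0, 0]
    - [0, 0, -20, 0, 0, 0]
    - [0, 0, -20, 0, 0, 0]
    - [0, 0, 0, 0, 0, 0]

```text
time: 26.15
position: [0.631, 0.1292, 0.2419]
ee_rot: [-3.137, -0.004, -0.744]
wrist_force: [-0.0, -0.4, -0.0]
opening: 0.06
```

>>> servo_tool:
  gripper: 0
  rows:
    - [0, 0, 0, 0, 0, 0]
    - [0, 0, 0, 0, 0, 0]
    - [0, 0, 0, 0, 0, 0]
    - [0, 0, 4, 0, 0, 0]
    - [0, 0, 5, 0, 0, 0]
    - [0, 0, 4, 0, 0, 0]
    - [0, 0, 2, 0, 0, 0]
    - [0, 0, 0, 0, 0, 0]

```text
time: 27.15
position: [0.6292, 0.1289, 0.2224]
ee_rot: [3.141, 0.0, -0.744]
wrist_force: [0.5, 0.1, 0.2]
opening: 0.0004
```

```bash
python3 look.py
```

```text
box (335, 249, 37, 42) bottom 291 rows/cols [290, 290, 290]
{31: np.float64(291.3), 37: np.float64(289.6), 41: np.float64(288.5), 48: np.float64(286.5)}
27.2 [0.62932397 0.12893831 0.22265147] -0.7441830047650504 [ 0.48878876  0.24730601 -0.1112045 ] [0.1059291  0.05716849 0.00630233] 0.00044209133173814426 2.4335193338676957
SUBPIX 289.8
```

>>> servo_tool:
  rows:
    - [0, 0, 1, 0, 0, 0]
    - [0, 0, 1, 0, 0, 0]
    - [0, 0, 1, 0, 0, 0]
    - [0, 0, 1, 0, 0, 0]
    - [0, 0, 0, 0, 0, 0]

```text
time: 27.82
position: [0.6292, 0.129, 0.2185]
ee_rot: [3.141, 0.0, -0.744]
wrist_force: [-0.6, -0.3, 0.1]
opening: 0.0004
```

>>> servo_tool:
  rows:
    - [0, 0, 1, 0, 0, 0]
    - [0, 0, 0.5, 0, 0, 0]
    - [0, 0, 0, 0, 0, 0]

```text
time: 28.2
position: [0.6293, 0.1289, 0.2171]
ee_rot: [3.141, 0.0, -0.744]
wrist_force: [0.6, 0.3, -0.2]
opening: -0.0
```

>>> servo_tool:
  rows:
    - [0, 0, 1, 0, 0, 0]
    - [0, 0, 0.5, 0, 0, 0]
    - [0, 0, 0, 0, 0, 0]

```text
time: 28.58
position: [0.6293, 0.1289, 0.2156]
ee_rot: [3.141, 0.0, -0.744]
wrist_force: [-0.6, -0.2, -0.5]
opening: 0.0005
```

>>> servo_tool:
  rows:
    - [0, 0, 1, 0, 0, 0]
    - [0, 0, 0.5, 0, 0, 0]
    - [0, 0, 0, 0, 0, 0]

```text
time: 28.95
position: [0.6296, 0.129, 0.2152]
ee_rot: [-3.141, -0.001, -0.744]
wrist_force: [-1.1, -0.4, 4.1]
opening: 0.0003
```

Contact is at 0.2152 m, 5.9 mm below the start, which gives h ≈ 31 mm: fully home. I'll retreat and take a final look.

>>> servo_tool:
  rows:
    - [0, 0, -20, 0, 0, 0]
    - [0, 0, -40, 0, 0, 0]
    - [0, 0, -40, 0, 0, 0]
    - [0, 0, -40, 0, 0, 0]
    - [0, 0, -10, 0, 0, 0]
    - [0, 0, 0, 0, 0, 0]

```text
time: 29.7
position: [0.6294, 0.1289, 0.3643]
ee_rot: [-3.141, -0.0, -0.744]
wrist_force: [-0.0, 0.6, 0.5]
opening: 0.0005
```

```bash
python3 look.py; python3 -c "
from h import *
save('end',manip.snapshot('scene'))"
```

```text
box (335, 249, 37, 42) bottom 291 rows/cols [290, 290, 290]
{31: np.float64(291.3), 37: np.float64(289.6), 41: np.float64(288.5), 48: np.float64(286.5)}
29.75 [0.6289501  0.12886782 0.36260198] -0.7442198637768593 [-0.6288493   0.18368474 -0.99910474] [ 0.04358048  0.05221559 -0.01195953] 0.0005134130925873065 2.4335191326657206
SUBPIX 289.83
```

View pics/end.png

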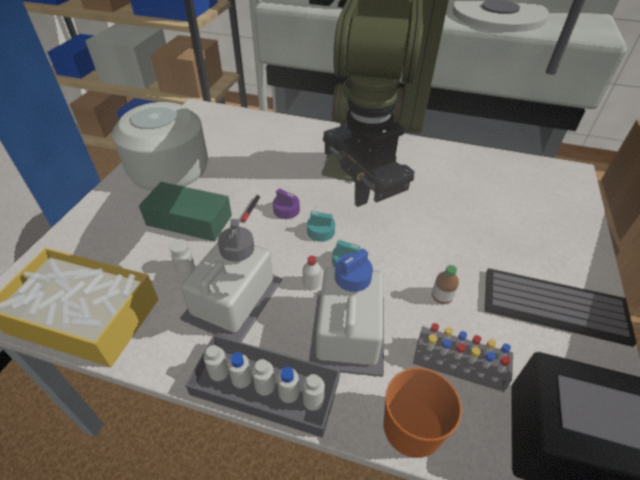

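```bash
python3 -c "
from workcell import manip
print(manip.close_job())"
```

```text
the job is handed in; nothing more can be done
None
```

The blue cap is on the white canister's neck and screwed fully home, and I let go of it. I handed the job in at about 30 s of the 67 s allowed.

- **Backward:** the cap turned about 13° anticlockwise, dropped into the start of the thread and met the firm stop. A touch on top of its bar gave cap_grip 37 mm above the mouth, as expected for the start.
- **Forward:** I regripped it loosely and turned it about 100° clockwise until it stopped firmly, with the moment rising from about 0.04 to 1.2 N m. A second touch gave 31 mm above the mouth, which is fully home.
- **At the end:** the gripper was clear of everything, and in the last picture the other things on the bench look unmoved.

Two checks were not clean:
- **Over-turning:** I turned too far against the backward stop before noticing it. The fingers were forced open and the wrist force reached about 32 N, so I released and regripped. This did not disturb the cap's seat.
- **Camera height:** the skirt's edge in the last image is about 0.4 pixel higher than just before the stop, roughly 1.5 mm. It may be the cap shifting sideways within its play; I relied on the touch height instead.

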